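# Pack a filter column and crank it to the reader

### The arm

A 6-joint arm with a two-finger parallel gripper is mounted at the origin on the work surface. World frame = base frame: x ahead of the robot, y to its left, z up, the work surface at z = 0. Lengths are in m, angles in rad, forces in N, time in s.
With the tool pointing down it reaches from about 0.35 to 0.775 m from the base axis. Payload 5.5 kg.
Tool frame: the origin (TCP) lies at the very end of the fingers, on their centre line; the grasp point (between the pads) lies 19 mm behind it; z points along the fingers, y is the direction in which the jaws open and shut (so a half turn about z gives the same grasp; the last joint's range is limited). The gripper opens to 85 mm and grips with 20 to 120 N. Pads are 22 mm wide; open, the fingers measure 114 mm over their backs; the gripper's body (76 mm by 85 mm) begins 54 mm behind the grasp point. The pads swing forward as they close: fully open they stand 13 mm farther back than shut.
Start: joints at [-1.464, 0.313, 0.046, 1.304, 0, 1.431], TCP at [0.14, -0.558, 0.231] pointing down, gripper open.
Joint ranges: [-2.76, 2.76], [-0.86, 1.69], [-1.03, 1.26], [-2.2, 2.34], [-1.47, 1.5], [-3.14, 3.14]. Speed limits (rad/s): [2.57, 2.57, 3.14, 3.14, 3.14, 3.14].

### API

Orientations are given as a unit quaternion [w, x, y, z].
In Python, from workcell import get_state, imaging, env, spotter gives the robot as it stands.
- The arm moves only by the tool play_rows, never from a script. Its argument "moves" is a list of rows, each an object with "claw": the finger opening in cm, from 0 to 8.54; "delta_pos": the shift along the tool's x, y, z in cm, a list of three; "twist": the turn about the tool's z in degrees. A call has 1 to 12 rows; each row is the pose to reach, as a shift and turn from the pose commanded when the call began, along the tool's axes at that moment; what a row does not reach only later rows make up. A row lasts 1/8 s, in which the tool goes at most 62.5 mm and 10.7 degrees, less where a joint would pass 70% of its speed; a pose out of reach is approached as far as the arm can. A call with a gripper value outside its range is refused whole. The fingers move at their own pace and stop on an object; "force" is the grip in N (left out, the last holds). Time passes only in rows, so rows that repeat a pose let the fingers close. It gives the time, the measured TCP pose, the force and the opening at its end, in the units of the state.
- get_state(): the state, without advancing time (a new reading comes with each control period).
- imaging.read_camera(name): name is "scene" or "top"; returns the picture (384x512x3 uint8, red, green, blue); there is no depth.
- imaging.camera_info(name): a dict with "fx", "fy", "cx", "cy" (pixels), "world_to_cam" (4x4, takes a point from world to camera coordinates). Camera axes: x right, y down, z forward; pixel columns grow to the right and rows downward; lengths in m; the calibration is good to about 2 mm. A picture is of the moment at which its call begins. camera_info takes no time and is no camera call.
- env.hand_in(): hands the job in, once; it reports no verdict.
Trained networks look in the newest picture that a camera, given by its name, has taken for a name from the list of things; names that differ only in an ending like _2 or _b are one class to them, and where a whole thing is asked for, a point or a joint stands for the part that bears it (a point fixed in the world has none). Each returns a list of dicts, best first, with "conf" (0 to 1); they miss things now and then, are a little off and sometimes report something else, mostly with a low value. They report only what shows in the picture. A call takes as long as a camera call. They do not tell look-alikes from the thing itself.
- spotter.spot_in(camera, query): "extent" ([left, top, right, bottom] in pixels, round what is visible of it).
The state is a dict: "clock": time; "joint_pos": joint angles; "qvel": joint speeds; "tau": joint torques, N m; "tcp_pos": TCP position; "orientation": TCP orientation; "wrist_force": force on the tool from outside, world axes, zero at the start; "ft_torque": the same for the moment, N m; "finger_gap": finger opening in m.
Only numpy, scipy, OpenCV 4.12 (cv2) and the standard library are available. Lean on these libraries where they do the work, as an engineer would, in place of code of your own. Each camera call takes 0.05 s, during which the arm holds its last target. There are 200 camera calls.

### The job

Pack the clear tube on the carriage with the three filter rings from the sloped rack, lying flat in one column: black at the bottom, then white, then red on top. Then turn the handwheel by its orange knob until the red line on the carriage meets the red line on the white reader block, and let go. Do not shove the carriage or tube by hand or hit it hard, and leave the crucible, the vial and the funnel where they stand.

Things in the scene. Friction and masses are not known exactly. Their poses are not given: they have to be found in the camera images.
- rack: White rack, fixed, 250 mm wide along its y, with a flat top plate that slopes 30 degrees and rises along its +x (away from the robot). Origin: centre of its underside on the table. The slope surface is 62 mm above the origin at rack x = 0, its outward normal is (-0.5, 0, 0.866) in the rack's axes. Three rings lie flat on it side by side along y, about 78 mm apart, in any colour order; a ledge standing 6 mm out of the slope under their lower edges keeps them from sliding down.
- black_ring_mid (a point): Centre (half-way up) of the black filter ring: a flat round ring 40 mm in outer diameter and 16 mm thick, its middle filled with a pale porous disc (no open hole). z is the ring's axis (at the start square to the slope). About 30 g.
- white_ring_mid (a point): Centre of the white filter ring, same size as the black one.
- red_ring_mid (a point): Centre of the red filter ring, same size as the black one.
- bench: Fixed column bench: aluminium bed 110 mm (x) by 360 mm (y) with carriage and handwheel on it. Origin: on the table under the bed; the carriage travels along the bench's -y axis, z is up.
- tube_floor (a point): Centre of the inner floor of the clear upright tube fixed on the carriage, 46 mm above the table. Bore 41.8 mm with a slick lining: a level ring has 0.9 mm play all round and slides down by its own weight. The three rings together stand 48 mm high; the bore is straight for 52 mm above the floor.
- tube_mouth (a point): Centre of the tube's rim, 56 mm above the tube floor and 102 mm above the table; z is the tube's axis, upright. The top 4 mm flare out from the bore to 46.8 mm at the rim (54 mm outside, blue edge). A ring held by its upper 5 to 6 mm can be lowered level into the straight bore before it is let go; let go higher, it may tip and wedge.
- carriage_line (a point): End, nearest the reader, of the red line (4 mm wide, along the bench's x) on top of the dark steel carriage (90 x 80 mm).
- reader_line (a point): End, nearest the carriage, of the red line (4 mm wide, along the bench's x) on top of the white reader block (40 x 34 mm, 50 mm high, fixed beside the bed on the robot's side). The carriage is in place when the two line ends have the same bench y.
- carriage (a joint): Travel of the carriage in m along the bench's -y, 0 to 0.08. It is moved only by the handwheel (it cannot be pushed by hand): 8 mm of travel per radian.
- wheel (a joint): Turn of the handwheel in rad, 0 to 10, positive counter-clockwise seen from above; positive moves the carriage along the bench's -y (towards the handwheel). It stays where it is left; turning it takes about 8 N at the knob. It starts between 0 and 1.25.
- wheel_hub (a point): Centre of the top face of the black handwheel (110 mm across, axis upright), 73 mm above the table.
- knob_mid (a point): Centre (half-way up) of the orange upright crank knob on the handwheel: 20 mm in diameter, 40 mm high, standing on the wheel's top face 44 mm from the wheel's axis; at wheel = 0 it lies along the bench's +x from the hub. It spins freely about its own axis, so the gripper need not turn.
- crucible: White porcelain crucible, 48 mm wide, 36 mm high, loose bystander. Origin: centre of its underside.
- vial: Small capped glass vial, 27 mm wide, 55 mm high, loose bystander. Origin: centre of its underside.
- funnel: White funnel standing mouth down, 90 mm wide, 105 mm high, loose bystander. Origin: centre of its underside.
Mind the look-alikes: they are no part of the job. Of the things that look like the part that bears red_ring_mid, the middle-sized one is meant.

How it is judged:
On the way, in this order (a step that is already met when the one before it is completed fails the run):
1. the black ring lies flat on the tube's floor (horizontal distance between black_ring_mid and tube_floor below 0.003 m and z of black_ring_mid in the frame of tube_floor between 0.0055 and 0.0105 m), for 0.2 s.
2. the white ring lies flat on the black one in the tube (horizontal distance between white_ring_mid and tube_floor below 0.003 m and z of white_ring_mid in the frame of tube_floor between 0.0215 and 0.0265 m), for 0.2 s.
3. the red ring lies flat on the white one in the tube (horizontal distance between red_ring_mid and tube_floor below 0.003 m and z of red_ring_mid in the frame of tube_floor between 0.0375 and 0.0425 m), for 0.2 s.
4. the carriage's red line meets the reader's red line within 4 mm (y of carriage_line in the frame of reader_line between -0.004 and 0.004 m), for 0.2 s.
At the end, for the whole second after the job is handed in: All three rings lie in the tube, each within 3 mm of its axis and within 2.5 mm of its height in the column (ring centres 8, 24 and 40 mm above the tube floor for black, white and red); the carriage's red line is within 4 mm of the reader's red line along the bed; rings and carriage are at rest (all of step 1 and all of step 2 and all of step 3 and all of step 4 and linear speed of each of black_ring, white_ring, red_ring below 0.02 m/s and velocity of joint carriage between -0.003 and 0.003 m/s); the robot touches nothing.
It fails at once if the carriage or its tube was shoved or struck with more than 35 N (contact force between any of the fingers, the arm and carriage above 35 N).
It fails at once if the crucible was moved more than 20 mm (distance of crucible from where it was at the start of the episode above 0.02 m).
It fails at once if the vial was moved more than 20 mm (distance of vial from where it was at the start of the episode above 0.02 m).
It fails at once if the funnel was moved more than 20 mm (distance of funnel from where it was at the start of the episode above 0.02 m).
It also fails if it takes over 72 s, if anything falls off the work surface, if the arm or the gripper's body presses on something with over 40 N, if the wrist force passes 120 N, or if a joint passes its speed limit or range.

## Working session

There is one attempt and no reset: what is moved stays moved. The work goes in short steps, Python scripts to look and compute and a tool call to move; the robot and the scene stay as the last step left them, time stands still between calls to the robot, and variables do not carry over. Pictures are saved under pics/ and viewed, about 8 in all and at most 12, crops included, and the job is handed in when it is done.

Besides the shell and the picture viewer there is one more tool, called after "Call:" as a command line: name --argument value ..., lists and objects as JSON in quotes. play_rows: Moves the arm, as the interface text tells. Its arguments: {"type":"object","properties":{"moves":{"type":"array"},"force":{"type":"number"}},"required":["moves"]}

```bash
mkdir -p pics; python3 - <<'E'
from workcell import get_state, imaging, env, spotter
import cv2
for c in ["scene","top"]:
    im=imaging.read_camera(c); cv2.imwrite(f"pics/{c}0.png",cv2.resize(im[:,:,::-1],(800,600),interpolation=cv2.INTER_CUBIC))
    i=imaging.camera_info(c); print(c,i)
    for q in ["rack","black_ring_mid","white_ring_mid","red_ring_mid","tube_mouth","carriage_line","reader_line","wheel_hub","knob_mid","bench","crucible","vial","funnel"]:
        try: print(q,[([round(float(v)) for v in d["extent"]],round(float(d["conf"]),2)) for d in spotter.spot_in(c,q)][:5])
        except Exception as e: print(q,e)
print(get_state())
E
```

```text
scene {'fx': 463.9728026962994, 'fy': 463.9728026962994, 'cx': 253.2849018046216, 'cy': 192.70051435220537, 'world_to_cam': array([[-0.3895881 ,  0.92093376,  0.01010532,  0.2139079 ],
       [ 0.76155468,  0.32829666, -0.55879851, -0.37959561],
       [-0.51793395, -0.2100055 , -0.82924189,  1.36318431],
       [ 0.        ,  0.        ,  0.        ,  1.        ]])}
rack [([300, 201, 433, 288], 0.69)]
black_ring_mid [([365, 217, 385, 239], 0.71), ([101, 123, 252, 232], 0.62)]
white_ring_mid [([395, 232, 422, 251], 0.7)]
red_ring_mid [([325, 203, 345, 224], 0.68), ([337, 192, 351, 204], 0.64), ([274, 192, 297, 217], 0.59), ([103, 125, 151, 160], 0.56)]
tube_mouth [([192, 169, 247, 223], 0.74)]
carriage_line [([192, 169, 244, 222], 0.77), ([104, 125, 153, 162], 0.38)]
reader_line [([193, 169, 244, 225], 0.71), ([213, 157, 233, 176], 0.57)]
wheel_hub [([100, 124, 151, 162], 0.82), ([101, 127, 248, 231], 0.5)]
knob_mid [([105, 124, 151, 158], 0.53)]
bench [([101, 122, 248, 235], 0.67)]
crucible [([302, 145, 319, 168], 0.73)]
vial [([301, 292, 310, 309], 0.76)]
funnel [([190, 260, 232, 3
[... 1064 characters left out ...]
clock': 1.4, 'joint_pos': array([-1.46359515e+00,  3.13194025e-01,  4.60820081e-02,  1.30360270e+00,
        4.78909340e-06,  1.43120576e+00]), 'qvel': array([ 9.19997480e-04,  1.93826852e-03, -1.66787643e-03, -1.12148529e-03,
       -3.45452408e-05,  1.16770856e-03]), 'tau': array([ 3.33505122e-04, -4.80460274e+01,  2.98809850e+01,  4.87236757e-04,
        1.86831457e-06, -9.61367391e-06]), 'tcp_pos': array([ 0.14046982, -0.55760992,  0.23131921]), 'orientation': array([4.08378202e-05, 9.92396384e-01, 1.23082963e-01, 1.73344684e-06]), 'wrist_force': array([-0.00798541,  1.02386307,  0.03290022]), 'ft_torque': array([ 0.01568562,  0.02790925, -0.03119234]), 'finger_gap': 0.08542215074643017}
```

View pics/scene0.png

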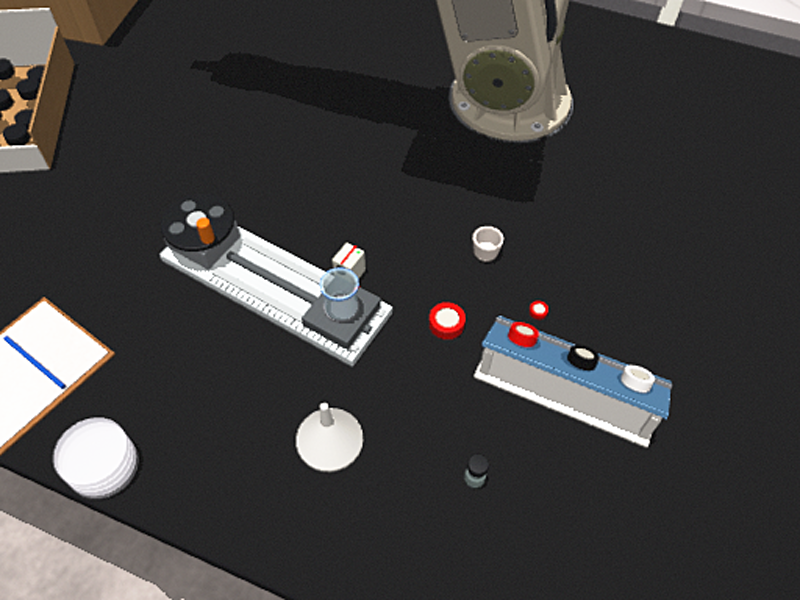

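View pics/top0.png

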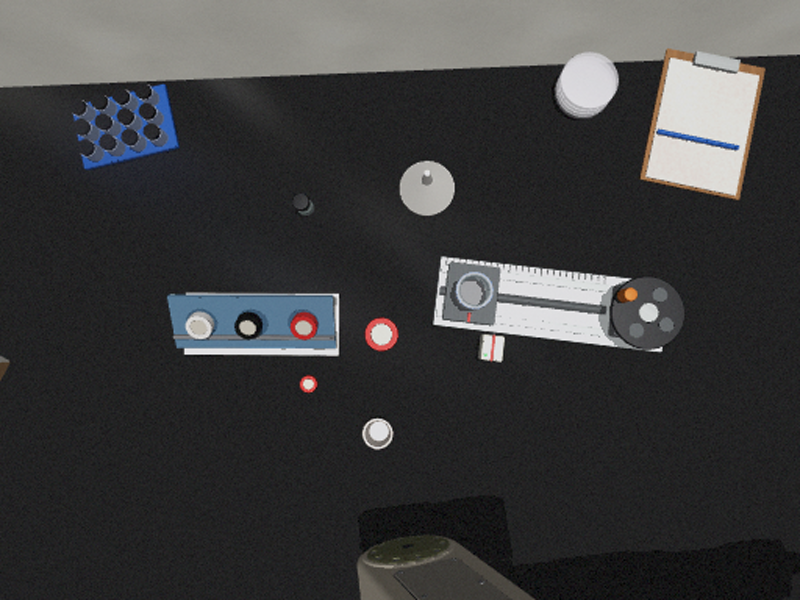

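The pictures show the three rings on the blue rack: in the scene view red (523,334), black (583,356) and white (637,378). In the top view they are red (303,325), black (248,325) and white (200,325). The tube is at (474,291) and the orange knob at (627,295) in the top view. The loose red rings, one large and one small, are decoys.

```bash
python3 - <<'E'
from workcell import imaging
import cv2, numpy as np
s=imaging.read_camera("scene");t=imaging.read_camera("top")
cv2.imwrite("pics/s.raw.png",s[:,:,::-1]);cv2.imwrite("pics/t.raw.png",t[:,:,::-1])
a=cv2.resize(s[195:260,310:430],None,fx=4,fy=4,interpolation=0)   # 480x260
b=cv2.resize(t[180:245,100:220],None,fx=4,fy=4,interpolation=0)
c=cv2.resize(s[160:235,185:255],None,fx=4,fy=4,interpolation=0)  # 280x300
d=cv2.resize(t[160:235,270:340],None,fx=4,fy=4,interpolation=0)
L=np.vstack([a,b]); R=np.vstack([c,d]); H=600
f=lambda x:np.pad(x,((0,H-x.shape[0]),(0,0),(0,0)))
cv2.imwrite("pics/crop1.png",np.hstack([f(L),f(R)])[:,:,::-1])
E
```

```text
(no output)
```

View pics/crop1.png

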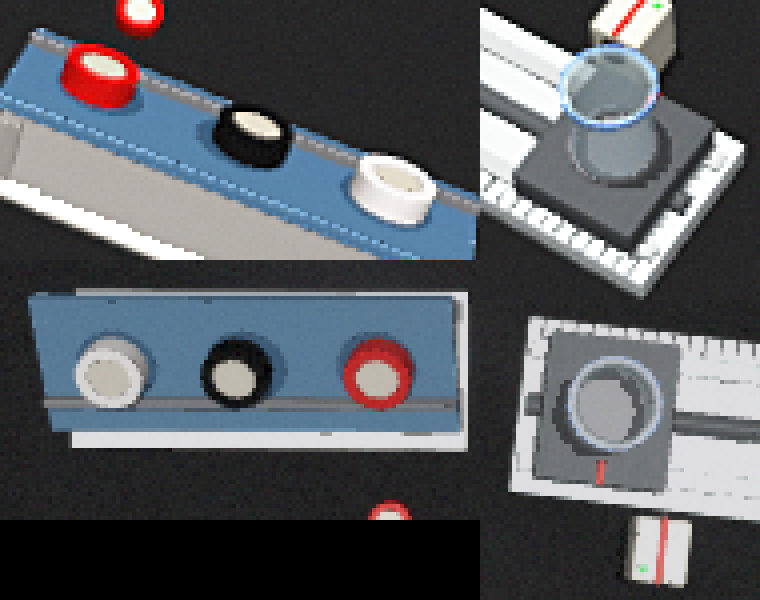

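```bash
cat > h.py <<'E'
import numpy as np
from scipy.optimize import least_squares
from workcell import get_state, imaging, spotter
CI={c:imaging.camera_info(c) for c in("scene","top")}
def proj(c,P):
    i=CI[c];P=np.atleast_2d(P);q=P@i["world_to_cam"][:3,:3].T+i["world_to_cam"][:3,3]
    return np.c_[i["fx"]*q[:,0]/q[:,2]+i["cx"],i["fy"]*q[:,1]/q[:,2]+i["cy"]]
def ray(c,u,v,z):
    "world point on plane z"
    i=CI[c];R=i["world_to_cam"][:3,:3];t=i["world_to_cam"][:3,3];o=-R.T@t
    d=R.T@np.array([(u-i["cx"])/i["fx"],(v-i["cy"])/i["fy"],1]);return o+d*(z-o[2])/d[2]
A=np.linspace(0,2*np.pi,72)
def cyl(c,n,r,h):
    n=n/np.linalg.norm(n);a=np.cross(n,[0.3,1,.1]);a/=np.linalg.norm(a);b=np.cross(n,a)
    k=c+r*(np.cos(A)[:,None]*a+np.sin(A)[:,None]*b);return np.r_[k+n*h/2,k-n*h/2]
def bb(c,P): p=proj(c,P);return np.r_[p.min(0),p.max(0)]
def fit(boxes,n,r,h,x0,z=None):
    "boxes {cam:[l,t,r,b] pixel edges}; returns centre, residuals px"
    f=lambda x:np.concatenate([bb(c,cyl(np.array([*x[:2],x[2] if z is None else z]),n,r,h))-(np.array(b)-.5) for c,b in boxes.items()])
    s=least_squares(f,x0);return s.x,s.fun
def delta(target):
    "tool-frame shift in cm from the measured pose to world target"
    from scipy.spatial.transform import Rotation as Ro
    s=get_state();w,x,y,z=s["orientation"];R=Ro.from_quat([x,y,z,w]).as_matrix()
    return (R.T@(np.array(target)-s["tcp_pos"])*100).round(2), R.round(3), s
E
python3 - <<'E'
from h import *
np.set_printoptions(precision=4,suppress=True)
B={"red":({"scene":[325.5,205.75,344.75,222.25],"top":[185.75,199.5,203.5,217.5]}),
"black":({"scene":[363.25,220.5,383.25,237],"top":[150.25,200,168,217.25]}),
"white":({"scene":[397.5,233,419,252],"top":[118.75,199.5,137.25,217]})}
yaw=0
for it in range(2):
    n=np.array([-.5*np.cos(yaw),-.5*np.sin(yaw),.866]);P={}
    for k,b in B.items():
        P[k],r=fit(b,n,.02,.016,[.5,.2,.07])
        if it: print(k,P[k],r)
    d=P["white"]-P["red"];yaw=np.arctan2(-d[0],d[1]);print("yaw",yaw,np.linalg.norm(d)/2)
T={"scene":[204.5,171.25,230,192.75],"top":[291.5,173.75,316,198]}
print("rim",*fit(T,np.array([0,0,1.]),.027,.001,[.5,-.1,.1]))
print("rim z",*fit(T,np.array([0,0,1.]),.027,.001,[.5,-.1,.1],z=.1015))
for z in(.035,.04): print("cl",ray("top",299.5,205.75,z))
print("rl",ray("top",315.75,213.75,.05), ray("top",315,230,.05))
E
```

```text
yaw -0.03451057178800906 0.07960371988174281
red [0.5304 0.1806 0.0704] [-0.3297  0.0179  0.7979  0.0227  0.1202 -0.1376  0.4009  0.0202]
black [0.5327 0.2651 0.0691] [-0.3362 -0.3047  0.8239  0.3744 -0.0667 -0.4497  0.6558  0.3911]
white [0.5359 0.3398 0.0691] [-0.1221  0.5838  0.3932 -0.5686 -0.0399 -0.315   0.3536  0.2369]
yaw -0.03452504171818336 0.07960668282309408
rim [ 0.5735 -0.0753  0.1018] [ 0.4718  0.3585  0.1457 -0.389   0.6215  0.1055 -0.0602 -0.4524]
rim z [ 0.5735 -0.0754  0.1   ] [ 0.4736  0.4103  0.1399 -0.3419  0.6412  0.1485 -0.0476 -0.4164]
cl [ 0.5289 -0.0687  0.035 ]
cl [ 0.5288 -0.0684  0.04  ]
rl [ 0.5082 -0.1057  0.05  ] [ 0.4698 -0.1024  0.05  ]
```

Call:
play_rows --moves '[{"claw": 6, "delta_pos": [57.95, -70.24, 5], "twist": 16}, {"claw": 6, "delta_pos": [57.95, -70.24, 5], "twist": 16}, {"claw": 6, "delta_pos": [57.95, -70.24, 5], "twist": 16}, {"claw": 6, "delta_pos": [57.95, -70.24, 5], "twist": 16}, {"claw": 6, "delta_pos": [57.95, -70.24, 5], "twist": 16}, {"claw": 6, "delta_pos": [57.95, -70.24, 5], "twist": 16}, {"claw": 6, "delta_pos": [57.95, -70.24, 5], "twist": 16}, {"claw": 6, "delta_pos": [57.95, -70.24, 5], "twist": 16}, {"claw": 6, "delta_pos": [57.95, -70.24, 5], "twist": 16}, {"claw": 6, "delta_pos": [57.95, -70.24, 5], "twist": 16}, {"claw": 6, "delta_pos": [57.95, -70.24, 5], "twist": 16}, {"claw": 6, "delta_pos": [57.95, -70.24, 5], "twist": 16}]' --force 25

```text
clock: 3.0
tcp_pos: [0.462, 0.0928, 0.1903]
orientation: [-0.012, 1.0, 0.006, 0.0]
wrist_force: [0.5, 0.0, 0.6]
finger_gap: 0.0602
```

Call:
play_rows --moves '[{"claw": 6, "delta_pos": [0, 0, 0], "twist": 0}, {"claw": 6, "delta_pos": [0, 0, 0], "twist": 0}, {"claw": 6, "delta_pos": [0, 0, 0], "twist": 0}]'

```text
clock: 3.38
tcp_pos: [0.4611, 0.0885, 0.1903]
orientation: [-0.012, 1.0, 0.002, -0.0]
wrist_force: [-0.2, -0.1, -0.1]
finger_gap: 0.0598
```

```bash
python3 -c "
from h import *
print(delta([.531,.265,.10]))"
```

```text
(array([  7.08, -17.41,   9.43]), array([[ 1.   ,  0.004, -0.001],
       [ 0.004, -1.   ,  0.023],
       [-0.001, -0.023, -1.   ]]), {'clock': 3.375, 'joint_pos': array([ 0.00338957,  0.12603639, -0.29511286,  1.15026508,  0.02310528,
        3.14057363]), 'qvel': array([-0.00490735, -0.00213518,  0.00064018, -0.00165878, -0.00048957,
       -0.0014373 ]), 'tau': array([ 2.86864825e-01, -3.60298705e+01,  2.89419687e+01, -5.20924979e-03,
        8.84843082e-02, -3.93213195e-04]), 'tcp_pos': array([0.46105501, 0.08849888, 0.19030158]), 'orientation': array([-1.15520104e-02,  9.99930800e-01,  2.20058214e-03, -3.22667338e-04]), 'wrist_force': array([-0.15375429, -0.1182564 , -0.07017587]), 'ft_torque': array([0.02552754, 0.02443282, 0.00496629]), 'finger_gap': 0.059841012314589506})
```

Call:
play_rows --moves '[{"claw": 6, "delta_pos": [0, -10, 0], "twist": -120}, {"claw": 6, "delta_pos": [0, -10, 0], "twist": -120}, {"claw": 6, "delta_pos": [0, -10, 0], "twist": -120}, {"claw": 6, "delta_pos": [0, -10, 0], "twist": -120}, {"claw": 6, "delta_pos": [0, -10, 0], "twist": -120}, {"claw": 6, "delta_pos": [0, -10, 0], "twist": -120}, {"claw": 6, "delta_pos": [0, -10, 0], "twist": -120}, {"claw": 6, "delta_pos": [0, -10, 0], "twist": -120}, {"claw": 6, "delta_pos": [0, -10, 0], "twist": -120}, {"claw": 6, "delta_pos": [0, -10, 0], "twist": -120}, {"claw": 6, "delta_pos": [0, -10, 0], "twist": -120}, {"claw": 6, "delta_pos": [0, -10, 0], "twist": -120}]'

```text
clock: 4.88
tcp_pos: [0.4609, 0.1884, 0.1928]
orientation: [-0.006, 0.498, 0.867, 0.01]
wrist_force: [-0.6, 0.7, -0.5]
finger_gap: 0.06
```

```bash
python3 -c "
from h import *
print(delta([.531,.265,.10]))"
```

```text
(array([2.9 , 9.8 , 9.46]), array([[-0.503,  0.864, -0.   ],
       [ 0.864,  0.503,  0.023],
       [ 0.02 ,  0.012, -1.   ]]), {'clock': 4.875, 'joint_pos': array([ 0.21263572,  0.17430344, -0.23106964,  1.16058878,  0.02288507,
        1.25591755]), 'qvel': array([ 0.00626813,  0.0028819 ,  0.00162214,  0.00045073,  0.00128131,
       -0.20107807]), 'tau': array([  0.04806262, -39.26692128,  29.08778965,  -0.05049051,
         0.08026707,  -0.26395901]), 'tcp_pos': array([0.46091289, 0.18838189, 0.19283005]), 'orientation': array([-0.00587265,  0.49824543,  0.86695717,  0.01011332]), 'wrist_force': array([-0.55429819,  0.74829697, -0.5170112 ]), 'ft_torque': array([0.01543382, 0.01024746, 0.05004186]), 'finger_gap': 0.0599867225689745})
```

Call:
play_rows --moves '[{"claw": 6, "delta_pos": [2.9, 9.8, 9.0], "twist": -57.8}, {"claw": 6, "delta_pos": [2.9, 9.8, 9.0], "twist": -57.8}, {"claw": 6, "delta_pos": [2.9, 9.8, 9.0], "twist": -57.8}, {"claw": 6, "delta_pos": [2.9, 9.8, 9.0], "twist": -57.8}, {"claw": 6, "delta_pos": [2.9, 9.8, 9.0], "twist": -57.8}, {"claw": 6, "delta_pos": [2.9, 9.8, 9.0], "twist": -57.8}, {"claw": 6, "delta_pos": [2.83, 9.76, 11.5], "twist": -57.8}, {"claw": 6, "delta_pos": [2.83, 9.76, 12.86], "twist": -57.8}, {"claw": 6, "delta_pos": [2.83, 9.76, 12.86], "twist": -57.8}]'

```text
clock: 6.0
tcp_pos: [0.5298, 0.2653, 0.0644]
orientation: [-0.002, 0.017, 1.0, 0.011]
wrist_force: [-0.4, 0.0, -0.1]
finger_gap: 0.0596
```

```bash
python3 -c "
from h import *
import cv2
d=delta([.531,.265,.066]);print(d[0],d[1],d[2]['tcp_pos'],d[2]['wrist_force'])
s=imaging.read_camera('scene');t=imaging.read_camera('top')
a=cv2.resize(s[165:265,310:430],None,fx=4,fy=4,interpolation=0)[:,:390];b=cv2.resize(t[160:260,100:200],None,fx=4,fy=4,interpolation=0)
cv2.imwrite('pics/c2.png',np.hstack([a,b])[:,:,::-1])"
```

```text
[-0.12 -0.03 -0.16] [[-0.999  0.034 -0.003]
 [ 0.034  0.999  0.022]
 [ 0.004  0.022 -1.   ]] [0.52981076 0.26534784 0.06442912] [-0.41685847  0.04991693 -0.13551055]
```

View pics/c2.png

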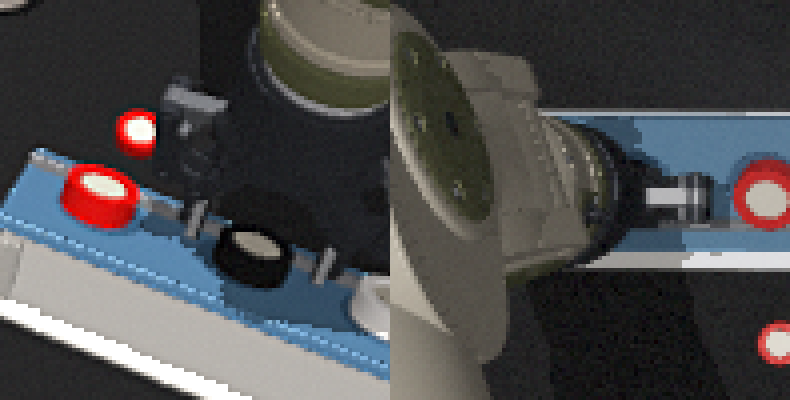

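Call:
play_rows --moves '[{"claw": 6, "delta_pos": [-0.2, 0, -0.1], "twist": 0}, {"claw": 3.4, "delta_pos": [-0.2, 0, -0.1], "twist": 0}, {"claw": 3.4, "delta_pos": [-0.2, 0, -0.1], "twist": 0}, {"claw": 3.4, "delta_pos": [-0.2, 0, -0.1], "twist": 0}, {"claw": 3.4, "delta_pos": [-0.2, 0, -0.1], "twist": 0}, {"claw": 3.4, "delta_pos": [-0.2, 0, -2], "twist": 0}, {"claw": 3.4, "delta_pos": [-0.2, 0, -6], "twist": 0}, {"claw": 3.4, "delta_pos": [-0.2, 0, -6], "twist": 0}]' --force 25

```text
clock: 7.1
tcp_pos: [0.535, 0.2654, 0.1288]
orientation: [0.002, 0.016, 1.0, 0.013]
wrist_force: [0.4, 0.5, -0.4]
finger_gap: 0.0385
```

```bash
python3 -c "
from h import *
d=delta([.415,.265,.10]);print(d[0],d[1],d[2]['tcp_pos'],d[2]['wrist_force'],d[2]['finger_gap'])
s=imaging.read_camera('scene')
import cv2
cv2.imwrite('pics/c3.png',cv2.resize(s[130:270,310:430],None,fx=4,fy=4,interpolation=0)[:,:,::-1])"
```

```text
[12.   -0.5   2.82] [[-0.999  0.032  0.005]
 [ 0.032  0.999  0.025]
 [-0.004  0.025 -1.   ]] [0.534991   0.26538517 0.1287881 ] [ 0.35444309  0.45295214 -0.40417974] 0.03854259385065639
```

View pics/c3.png

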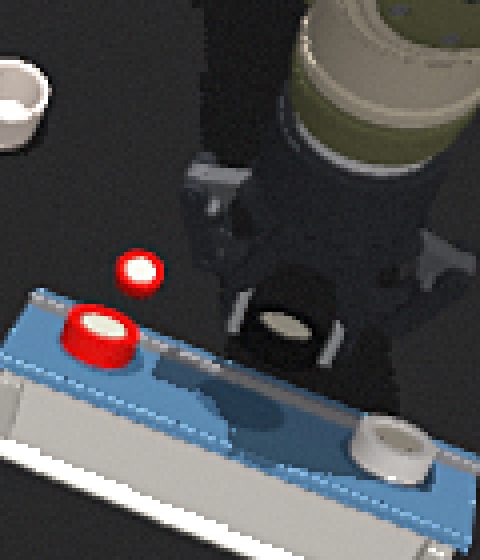

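The black ring is held between the pads and clear of the rack. Next I level it on the open table in front of the rack and take it again by its upper edge.

Call:
play_rows --moves '[{"claw": 3.4, "delta_pos": [6, -0.3, 0], "twist": 0}, {"claw": 3.4, "delta_pos": [12, -0.5, 2], "twist": 0}, {"claw": 3.4, "delta_pos": [12, -0.5, 7], "twist": 0}, {"claw": 3.4, "delta_pos": [12, -0.5, 10.5], "twist": 0}, {"claw": 3.4, "delta_pos": [12, -0.5, 11.4], "twist": 0}, {"claw": 3.4, "delta_pos": [12, -0.5, 11.9], "twist": 0}, {"claw": 3.4, "delta_pos": [12, -0.5, 12.3], "twist": 0}, {"claw": 3.4, "delta_pos": [12, -0.5, 12.3], "twist": 0}]'

```text
clock: 8.15
tcp_pos: [0.415, 0.2668, 0.0038]
orientation: [0.002, 0.016, 1.0, 0.012]
wrist_force: [2.0, -1.5, 8.6]
finger_gap: 0.0381
```

Call:
play_rows --moves '[{"claw": 6, "delta_pos": [0, 0, 0], "twist": 0}, {"claw": 6, "delta_pos": [0, 0, 0], "twist": 0}, {"claw": 6, "delta_pos": [0, 0, 0], "twist": 0}]'

```text
clock: 8.52
tcp_pos: [0.4121, 0.2661, 0.0022]
orientation: [-0.001, 0.016, 1.0, 0.011]
wrist_force: [-0.2, 0.0, -0.3]
finger_gap: 0.0603
```

```bash
python3 -c "
from h import *
d=delta([.415,.265,.008]);print(d[0],d[1],d[2]['tcp_pos'],d[2]['wrist_force'],d[2]['finger_gap'],d[2]['joint_pos'])
s=imaging.read_camera('scene')
import cv2
cv2.imwrite('pics/c4.png',cv2.resize(s[110:250,310:430],None,fx=4,fy=4,interpolation=0)[:,:,::-1])"
```

```text
[-0.29 -0.09 -0.59] [[-0.999  0.032 -0.002]
 [ 0.032  0.999  0.023]
 [ 0.003  0.023 -1.   ]] [0.4120807  0.26613077 0.00217533] [-0.1678221   0.0446773  -0.31604274] 0.06029430237689031 [ 0.39605078  0.34331505 -0.53162017  0.68874381  0.02184863  0.42839291]
```

View pics/c4.png

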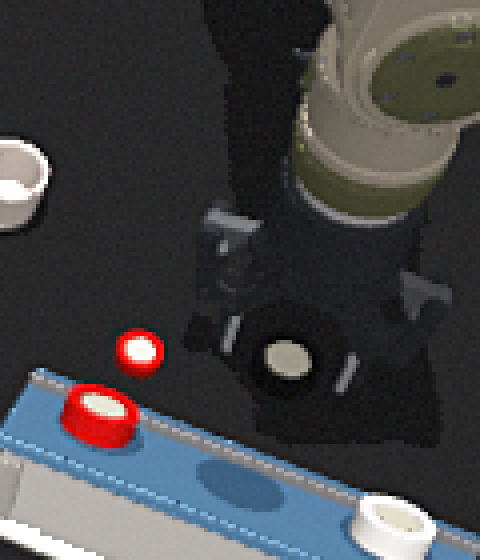

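Call:
play_rows --moves '[{"claw": 6, "delta_pos": [0, 0, -0.6], "twist": -90}, {"claw": 6, "delta_pos": [0, 0, -0.6], "twist": -90}, {"claw": 6, "delta_pos": [0, 0, -0.6], "twist": -90}, {"claw": 6, "delta_pos": [0, 0, -0.6], "twist": -90}, {"claw": 6, "delta_pos": [0, 0, -0.6], "twist": -90}, {"claw": 6, "delta_pos": [0, 0, -0.6], "twist": -90}, {"claw": 6, "delta_pos": [0, 0, -0.6], "twist": -90}, {"claw": 6, "delta_pos": [0, 0, -0.6], "twist": -90}, {"claw": 6, "delta_pos": [0, 0, -0.6], "twist": -90}, {"claw": 3.4, "delta_pos": [0, 0, -0.6], "twist": -90}, {"claw": 3.4, "delta_pos": [0, 0, -0.6], "twist": -90}, {"claw": 3.4, "delta_pos": [0, 0, -0.6], "twist": -90}]'

```text
clock: 10.07
tcp_pos: [0.4127, 0.2662, 0.0088]
orientation: [0.008, -0.695, 0.719, 0.009]
wrist_force: [-1.8, -0.5, 3.1]
finger_gap: 0.0382
```

```bash
python3 -c "
from h import *
d=delta([.5735,-.0753,.16]);print(d[0],d[1],d[2]['tcp_pos'],d[2]['wrist_force'],d[2]['finger_gap'],d[2]['joint_pos'])"
```

```text
[ 33.24 -17.18 -15.93] [[-0.033 -0.999 -0.001]
 [-0.999  0.033  0.023]
 [-0.023  0.001 -1.   ]] [0.41265011 0.26618425 0.00876543] [-1.80803691 -0.53793774  3.10768993] 0.0381632823627675 [ 0.39572449  0.33408076 -0.52460598  0.7037516   0.02180664 -1.14191927]
```

Call:
play_rows --moves '[{"claw": 3.4, "delta_pos": [0, 0, -5], "twist": 0}, {"claw": 3.4, "delta_pos": [0, 0, -11], "twist": 0}, {"claw": 3.4, "delta_pos": [5, -2.6, -15.9], "twist": 0}, {"claw": 3.4, "delta_pos": [10.5, -5.4, -15.9], "twist": 0}, {"claw": 3.4, "delta_pos": [16, -8.2, -15.9], "twist": 0}, {"claw": 3.4, "delta_pos": [21.5, -11.1, -15.9], "twist": 0}, {"claw": 3.4, "delta_pos": [27, -14, -15.9], "twist": 0}, {"claw": 3.4, "delta_pos": [31.5, -16.3, -15.9], "twist": 0}, {"claw": 3.4, "delta_pos": [33.3, -17.2, -14], "twist": 0}, {"claw": 3.4, "delta_pos": [33.3, -17.2, -12.9], "twist": 0}, {"claw": 3.4, "delta_pos": [33.3, -17.2, -12.9], "twist": 0}, {"claw": 3.4, "delta_pos": [33.3, -17.2, -12.9], "twist": 0}]'

```text
clock: 11.58
tcp_pos: [0.5734, -0.0735, 0.1298]
orientation: [0.008, -0.696, 0.718, 0.009]
wrist_force: [0.4, 1.1, -0.2]
finger_gap: 0.0385
```

```bash
python3 -c "
from h import *
d=delta([.5735,-.0753,.13]);print(d[0],d[1],d[2]['tcp_pos'],d[2]['wrist_force'],d[2]['finger_gap'],d[2]['joint_pos'])
s=imaging.read_camera('scene');t=imaging.read_camera('top')
import cv2
a=cv2.resize(s[130:230,180:280],None,fx=4,fy=4,interpolation=0);b=cv2.resize(t[140:240,255:355],None,fx=4,fy=4,interpolation=0)
cv2.imwrite('pics/c5.png',np.hstack([a,b])[:,:,::-1])"
```

```text
[ 0.18 -0.01 -0.02] [[-0.03  -1.    -0.001]
 [-0.999  0.03   0.024]
 [-0.024  0.002 -1.   ]] [ 0.57343201 -0.07353262  0.12983498] [ 0.37215429  1.06761071 -0.21033207] 0.03849126832376288 [-0.27817531  0.37151298 -0.12421571  1.08256142  0.02251836 -1.81867732]
```

View pics/c5.png

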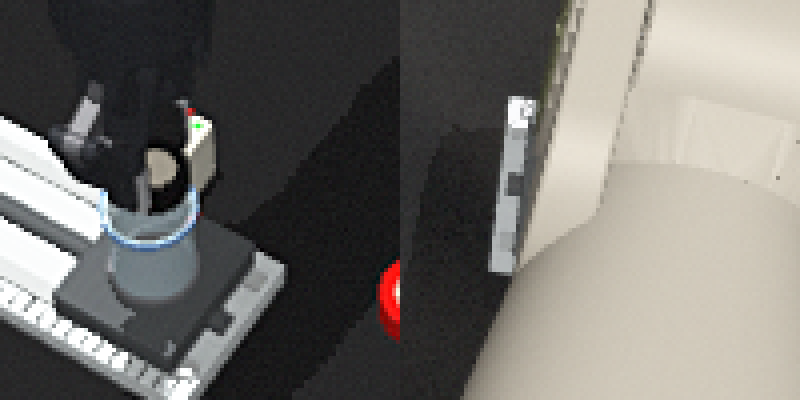

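```bash
python3 -c "
from h import *
n=np.array([0,-.024,1.])
for dx,dy in((0,0),(.003,0),(0,.003)):
  print(bb('scene',cyl(np.array([.5734+dx,-.0735+dy,.129]),n,.02,.016))+.5, bb('scene',cyl(np.array([.5735+dx,-.0753+dy,.102]),n*[1,0,1],.027,.0005))+.5)
s=imaging.read_camera('scene')
for v in (165,168,170,172): print(v,s[v,218:234].sum(1))
for u in (216,218,220,222): print(u,s[176:190,u].sum(1))"
```

```text
[207.78865893 164.70905913 227.40665086 184.53041125] [204.97737517 171.61560004 230.14237607 192.23487246]
[207.1534937  165.74781799 226.81114885 185.61113335] [204.35604028 172.63121479 229.56114036 193.31395631]
[209.0840359  165.15759118 228.69723256 184.99620904] [206.23384679 172.05386839 231.41303601 192.69965345]
165 [ 18  43  31  36  70  83  74  46 248 670 765 723 404 354 368 221]
168 [468 469 437 307  85   5  38 255 588 657 357 365 375 382 383 302]
170 [458 453 459 470 467 308   1   8 118 335 387 384 382 382 372 295]
172 [465 446 457 461 491 478   6  22  89 269 400 395 382 384 383 310]
216 [312 295 297 309 324 326 255 172 394 404 441 397 320 236]
218 [327  86   7  23   0  32   0 205 411 424 392 390 300 224]
220 [188  24  41  34  32  35   0 337 424 419 373 380 275 448]
222 [ 24  54  13  58  25   0 261 428 421 351 342 365 353 698]
```

Call:
play_rows --moves '[{"claw": 3.4, "delta_pos": [0.05, -0.2, 0], "twist": 0}, {"claw": 3.4, "delta_pos": [0.05, -0.2, 1.2], "twist": 0}, {"claw": 3.4, "delta_pos": [0.05, -0.2, 1.9], "twist": 0}, {"claw": 3.4, "delta_pos": [0.05, -0.2, 2.3], "twist": 0}, {"claw": 3.4, "delta_pos": [0.05, -0.2, 2.3], "twist": 0}]'

```text
clock: 12.35
tcp_pos: [0.5755, -0.0758, 0.1064]
orientation: [0.007, -0.695, 0.719, 0.009]
wrist_force: [-2.3, -3.6, 1.8]
finger_gap: 0.0382
```

Call:
play_rows --moves '[{"claw": 3.4, "delta_pos": [0.12, 0.06, 0], "twist": 0}, {"claw": 3.4, "delta_pos": [0.12, 0.06, 0.25], "twist": 0}, {"claw": 3.4, "delta_pos": [0.12, 0.06, 0.45], "twist": 0}, {"claw": 3.4, "delta_pos": [0.12, 0.06, 0.45], "twist": 0}]'

```text
clock: 12.85
tcp_pos: [0.5752, -0.076, 0.1018]
orientation: [0.008, -0.696, 0.718, 0.009]
wrist_force: [-1.1, -0.8, -0.1]
finger_gap: 0.0381
```

Call:
play_rows --moves '[{"claw": 5.5, "delta_pos": [0, 0, 0], "twist": 0}, {"claw": 6, "delta_pos": [0, 0, 0], "twist": 0}, {"claw": 6, "delta_pos": [0, 0, 0], "twist": 0}, {"claw": 6, "delta_pos": [0, 0, -5], "twist": 0}, {"claw": 6, "delta_pos": [0, 0, -8], "twist": 0}]'

```text
clock: 13.48
tcp_pos: [0.5759, -0.0782, 0.184]
orientation: [0.008, -0.696, 0.718, 0.008]
wrist_force: [0.7, 0.3, 0.8]
finger_gap: 0.0601
```

```bash
python3 -c "
from h import *
d=delta([.535,.3385,.16]);print(d[0],d[1],d[2]['tcp_pos'],d[2]['wrist_force'])
s=imaging.read_camera('scene')
import cv2
cv2.imwrite('pics/c6.png',cv2.resize(s[130:230,180:280],None,fx=4,fy=4,interpolation=0)[:,:,::-1])"
```

```text
[-41.45   5.43   3.36] [[-0.032 -0.999  0.001]
 [-0.999  0.032  0.023]
 [-0.023 -0.    -1.   ]] [ 0.57586363 -0.07816849  0.18400558] [0.7367335  0.26434976 0.78877523]
```

View pics/c6.png

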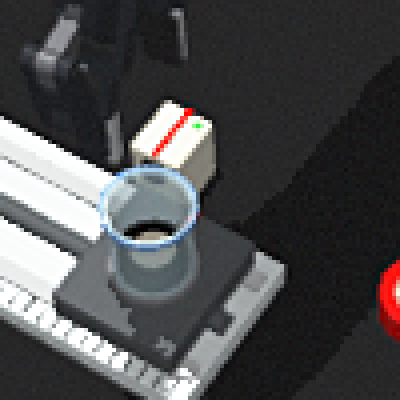

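Black is down in the tube, lying flat: its pale disc shows at about (150,248) in the crop. White is next.

Call:
play_rows --moves '[{"claw": 6, "delta_pos": [-41.47, 5.23, 3.4], "twist": 90}, {"claw": 6, "delta_pos": [-41.47, 5.23, 3.4], "twist": 90}, {"claw": 6, "delta_pos": [-41.47, 5.23, 3.4], "twist": 90}, {"claw": 6, "delta_pos": [-41.47, 5.23, 3.4], "twist": 90}, {"claw": 6, "delta_pos": [-41.47, 5.23, 3.4], "twist": 90}, {"claw": 6, "delta_pos": [-41.47, 5.23, 3.4], "twist": 90}, {"claw": 6, "delta_pos": [-41.47, 5.23, 3.4], "twist": 90}, {"claw": 6, "delta_pos": [-41.47, 5.23, 7.4], "twist": 90}, {"claw": 6, "delta_pos": [-41.47, 5.23, 7.4], "twist": 90}, {"claw": 6, "delta_pos": [-41.47, 5.23, 7.4], "twist": 90}, {"claw": 6, "delta_pos": [-41.47, 5.23, 7.4], "twist": 90}]'

```text
clock: 14.9
tcp_pos: [0.5369, 0.3397, 0.1184]
orientation: [0.0, 0.015, 1.0, 0.012]
wrist_force: [-0.1, 0.1, -0.4]
finger_gap: 0.0601
```

```bash
python3 -c "
from h import *
d=delta([.536,.3393,.0658]);print(d[0],d[1],d[2]['tcp_pos'],d[2]['wrist_force'])"
```

```text
[ 0.09 -0.17  5.25] [[-1.     0.03   0.   ]
 [ 0.03   0.999  0.024]
 [ 0.     0.024 -1.   ]] [0.53688703 0.33970205 0.11836911] [-0.11731382  0.1258218  -0.37133934]
```

Call:
play_rows --moves '[{"claw": 6, "delta_pos": [0.05, -0.17, 4], "twist": 0}, {"claw": 6, "delta_pos": [0.05, -0.17, 5.15], "twist": 0}, {"claw": 6, "delta_pos": [0.05, -0.17, 5.15], "twist": 0}, {"claw": 3.4, "delta_pos": [0.05, -0.17, 5.15], "twist": 0}, {"claw": 3.4, "delta_pos": [0.05, -0.17, 5.15], "twist": 0}, {"claw": 3.4, "delta_pos": [0.05, -0.17, 5.15], "twist": 0}, {"claw": 3.4, "delta_pos": [0.05, -0.17, 5.15], "twist": 0}]'

```text
clock: 15.78
tcp_pos: [0.5369, 0.3396, 0.068]
orientation: [0.001, 0.016, 1.0, 0.012]
wrist_force: [-0.5, -1.1, 4.9]
finger_gap: 0.0384
```

Call:
play_rows --moves '[{"claw": 3.4, "delta_pos": [0, 0, -2], "twist": 0}, {"claw": 3.4, "delta_pos": [0, 0, -6], "twist": 0}, {"claw": 3.4, "delta_pos": [6, -0.2, -6], "twist": 0}, {"claw": 3.4, "delta_pos": [11.5, -0.4, -3], "twist": 0}, {"claw": 3.4, "delta_pos": [12, -0.4, 2], "twist": 0}, {"claw": 3.4, "delta_pos": [12, -0.4, 4.5], "twist": 0}, {"claw": 3.4, "delta_pos": [12, -0.4, 4.5], "twist": 0}]'

```text
clock: 16.65
tcp_pos: [0.414, 0.3394, 0.0198]
orientation: [-0.002, 0.016, 1.0, 0.011]
wrist_force: [-0.3, -1.1, -0.3]
finger_gap: 0.0382
```

Call:
play_rows --moves '[{"claw": 3.4, "delta_pos": [0, 0, 0.5], "twist": 0}, {"claw": 3.4, "delta_pos": [0, 0, 0.9], "twist": 0}, {"claw": 3.4, "delta_pos": [0, 0, 1.3], "twist": 0}, {"claw": 3.4, "delta_pos": [0, 0, 1.5], "twist": 0}]'

```text
clock: 17.15
tcp_pos: [0.4206, 0.3421, 0.0099]
orientation: [0.004, 0.017, 1.0, 0.013]
wrist_force: [3.9, -1.2, 12.2]
finger_gap: 0.0389
```

Call:
play_rows --moves '[{"claw": 6, "delta_pos": [0, 0, 0], "twist": 0}, {"claw": 6, "delta_pos": [0, 0, 0], "twist": 0}, {"claw": 6, "delta_pos": [0, 0, 0], "twist": 0}]'

```text
clock: 17.52
tcp_pos: [0.4155, 0.3404, 0.0063]
orientation: [-0.001, 0.016, 1.0, 0.012]
wrist_force: [0.8, 1.3, 0.0]
finger_gap: 0.0599
```

```bash
python3 -c "
from h import *
d=delta([.412,.339,.0085]);print(d[0],d[1],d[2]['tcp_pos'],d[2]['wrist_force'])
s=imaging.read_camera('scene')
import cv2
cv2.imwrite('pics/c7.png',cv2.resize(s[110:250,340:460],None,fx=3,fy=3,interpolation=0)[:,:,::-1])"
```

```text
[ 0.34 -0.15 -0.22] [[-0.999  0.032 -0.001]
 [ 0.032  0.999  0.023]
 [ 0.002  0.023 -1.   ]] [0.41546644 0.34040781 0.00627828] [0.80474732 1.28142522 0.0381076 ]
```

View pics/c7.png

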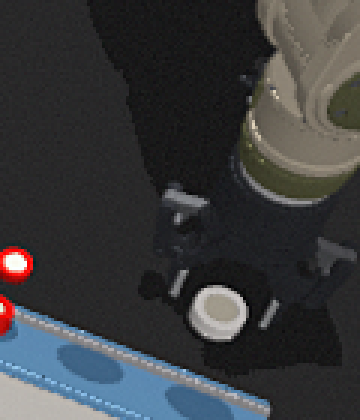

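```bash
python3 -c "
from h import *
print(fit({'scene':[403,205.3,422.3,223.7]},np.array([0,0,1.]),.02,.016,[.42,.34],z=.008))"
```

```text
(array([0.42101193, 0.3421126 ]), array([-0.20362424, -0.05115297,  0.20061884,  0.04387107]))
```

Call:
play_rows --moves '[{"claw": 6, "delta_pos": [-0.6, 0.1, -0.25], "twist": -90}, {"claw": 6, "delta_pos": [-0.6, 0.1, -0.25], "twist": -90}, {"claw": 6, "delta_pos": [-0.6, 0.1, -0.25], "twist": -90}, {"claw": 6, "delta_pos": [-0.6, 0.1, -0.25], "twist": -90}, {"claw": 6, "delta_pos": [-0.6, 0.1, -0.25], "twist": -90}, {"claw": 6, "delta_pos": [-0.6, 0.1, -0.25], "twist": -90}, {"claw": 6, "delta_pos": [-0.6, 0.1, -0.25], "twist": -90}, {"claw": 6, "delta_pos": [-0.6, 0.1, -0.25], "twist": -90}, {"claw": 6, "delta_pos": [-0.6, 0.1, -0.25], "twist": -90}, {"claw": 3.4, "delta_pos": [-0.6, 0.1, -0.25], "twist": -90}, {"claw": 3.4, "delta_pos": [-0.6, 0.1, -0.25], "twist": -90}, {"claw": 3.4, "delta_pos": [-0.6, 0.1, -0.25], "twist": -90}]'

```text
clock: 19.08
tcp_pos: [0.4216, 0.3413, 0.009]
orientation: [0.008, -0.695, 0.719, 0.009]
wrist_force: [-0.6, -0.8, 2.8]
finger_gap: 0.038
```

```bash
python3 -c "
from h import *
d=delta([.5752,-.076,.13]);print(d[0],d[1],d[2]['tcp_pos'],d[2]['wrist_force'],d[2]['finger_gap'])"
```

```text
[ 40.9  -16.7  -13.08] [[-0.033 -0.999 -0.001]
 [-0.999  0.033  0.023]
 [-0.023  0.002 -1.   ]] [0.42163578 0.34125368 0.00899452] [-0.61078625 -0.80724253  2.81301445] 0.03801400056992202
```

Call:
play_rows --moves '[{"claw": 3.4, "delta_pos": [0, 0, -5], "twist": 0}, {"claw": 3.4, "delta_pos": [0, 0, -11], "twist": 0}, {"claw": 3.4, "delta_pos": [5, -2.1, -16], "twist": 0}, {"claw": 3.4, "delta_pos": [10.5, -4.3, -16], "twist": 0}, {"claw": 3.4, "delta_pos": [16, -6.5, -16], "twist": 0}, {"claw": 3.4, "delta_pos": [21.5, -8.8, -16], "twist": 0}, {"claw": 3.4, "delta_pos": [27, -11, -16], "twist": 0}, {"claw": 3.4, "delta_pos": [32.5, -13.3, -16], "twist": 0}, {"claw": 3.4, "delta_pos": [37.5, -15.3, -16], "twist": 0}, {"claw": 3.4, "delta_pos": [40.4, -16.7, -15.5], "twist": 0}, {"claw": 3.4, "delta_pos": [41, -16.7, -13.1], "twist": 0}, {"claw": 3.4, "delta_pos": [41, -16.7, -13.1], "twist": 0}]'

```text
clock: 20.58
tcp_pos: [0.5738, -0.0772, 0.1279]
orientation: [0.007, -0.695, 0.719, 0.011]
wrist_force: [-0.1, -0.4, -1.1]
finger_gap: 0.038
```

Call:
play_rows --moves '[{"claw": 3.4, "delta_pos": [0, 0, 0], "twist": 0}, {"claw": 3.4, "delta_pos": [0, 0, 0], "twist": 0}]'

```text
clock: 20.82
tcp_pos: [0.576, -0.0763, 0.1311]
orientation: [0.008, -0.696, 0.718, 0.008]
wrist_force: [-0.1, 0.2, -0.1]
finger_gap: 0.0379
```

```bash
python3 -c "
from h import *
import cv2
d=delta([.5752,-.0765,.1065]);print(d[0],d[1],d[2]['tcp_pos'],d[2]['wrist_force'],d[2]['finger_gap'])
s=imaging.read_camera('scene')
for v in (160,162,164,166,168,170,172,174): print(v,s[v,218:234].sum(1))
for u in (216,218,220,222): print(u,s[176:190,u].sum(1))"
```

```text
[0.08 0.08 2.46] [[-0.031 -1.     0.001]
 [-0.999  0.031  0.023]
 [-0.023 -0.    -1.   ]] [ 0.57599739 -0.0762969   0.13113253] [-0.08739862  0.15335705 -0.08567196] 0.03791957086435258
160 [ 93  99  85  84  68  74 173 379 621 765 734 686 755 765 506  51]
162 [ 75  71  83  86  80  61 113 467 765 765 748 678 765 765 541 175]
164 [257 134  22  51  63  42 117 449 757 763 761 760 686 386 354 214]
166 [589 597 571 570 532 207 155 612 765 765 744 441 344 374 378 289]
168 [449 462 485 549 576 556 666 765 757 612 354 370 376 380 389 306]
170 [455 459 449 452 540 565 569 602 395 352 374 383 388 383 380 296]
172 [449 459 451 452 486 577 574 555 357 379 376 384 382 391 396 316]
174 [454 448 451 501 563 569 559 443 410 355 374 387 392 386 249  90]
216 [485 492 401 358 363 406 505 586 482 180   4  16 471 458]
218 [504 563 579 529 500 490 498 474 360 120   0  90 453 441]
220 [554 576 552 486 483 481 479 434 452 195  15   0 428 618]
222 [576 536 483 461 464 461 418 417 440 289  92   0  41 750]
```

Call:
play_rows --moves '[{"claw": 3.4, "delta_pos": [0.18, 0.06, 1], "twist": 0}, {"claw": 3.4, "delta_pos": [0.18, 0.06, 1.9], "twist": 0}, {"claw": 3.4, "delta_pos": [0.18, 0.06, 2.4], "twist": 0}, {"claw": 3.4, "delta_pos": [0.18, 0.06, 2.4], "twist": 0}]'

```text
clock: 21.38
tcp_pos: [0.5744, -0.0779, 0.1053]
orientation: [0.008, -0.696, 0.718, 0.009]
wrist_force: [0.2, 0.7, -0.7]
finger_gap: 0.0382
```

Call:
play_rows --moves '[{"claw": 3.4, "delta_pos": [0, 0, 0.2], "twist": 0}, {"claw": 3.4, "delta_pos": [0, 0, 0.35], "twist": 0}, {"claw": 3.4, "delta_pos": [0, 0, 0.35], "twist": 0}]'

```text
clock: 21.75
tcp_pos: [0.5748, -0.078, 0.1025]
orientation: [0.008, -0.696, 0.718, 0.009]
wrist_force: [0.2, -0.0, -1.1]
finger_gap: 0.0383
```

Call:
play_rows --moves '[{"claw": 5.5, "delta_pos": [0, 0, 0], "twist": 0}, {"claw": 6, "delta_pos": [0, 0, 0], "twist": 0}, {"claw": 6, "delta_pos": [0, 0, 0], "twist": 0}, {"claw": 6, "delta_pos": [0, 0, -5], "twist": 0}, {"claw": 6, "delta_pos": [0, 0, -7], "twist": 0}, {"claw": 6, "delta_pos": [0, 0, -7], "twist": 0}]'

```text
clock: 22.5
tcp_pos: [0.5762, -0.0801, 0.1744]
orientation: [0.009, -0.696, 0.718, 0.007]
wrist_force: [0.8, 0.4, -1.1]
finger_gap: 0.0599
```

```bash
python3 -c "
from h import *
d=delta([.5315,.180,.12]);print(d[0],d[1],d[2]['tcp_pos'],d[2]['wrist_force'])
s=imaging.read_camera('scene')
import cv2
cv2.imwrite('pics/c8.png',cv2.resize(s[160:230,190:260],None,fx=4,fy=4,interpolation=0)[:,:,::-1])"
```

```text
[-25.72   5.33   6.  ] [[-0.032 -0.999  0.003]
 [-0.999  0.032  0.022]
 [-0.022 -0.003 -1.   ]] [ 0.57620687 -0.08006054  0.17443968] [ 0.824584    0.35712432 -1.11613587]
```

View pics/c8.png

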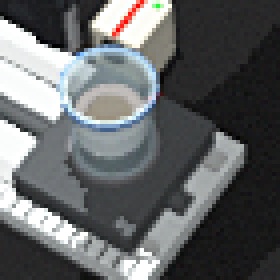

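White sits level on top of black: its pale disc is at (110,103), centred in the tube. Red is next.

Call:
play_rows --moves '[{"claw": 6, "delta_pos": [-25.7, 5.3, 2], "twist": 90}, {"claw": 6, "delta_pos": [-25.7, 5.3, 2], "twist": 90}, {"claw": 6, "delta_pos": [-25.7, 5.3, 2], "twist": 90}, {"claw": 6, "delta_pos": [-25.7, 5.3, 2], "twist": 90}, {"claw": 6, "delta_pos": [-25.7, 5.3, 2], "twist": 90}, {"claw": 6, "delta_pos": [-25.7, 5.3, 4], "twist": 90}, {"claw": 6, "delta_pos": [-25.7, 5.3, 6], "twist": 90}, {"claw": 6, "delta_pos": [-25.7, 5.3, 6], "twist": 90}, {"claw": 6, "delta_pos": [-25.7, 5.3, 6], "twist": 90}, {"claw": 6, "delta_pos": [-25.7, 5.3, 6], "twist": 90}, {"claw": 6, "delta_pos": [-25.7, 5.3, 6], "twist": 90}]'

```text
clock: 23.92
tcp_pos: [0.5296, 0.1802, 0.1177]
orientation: [-0.001, 0.015, 1.0, 0.012]
wrist_force: [0.7, -0.2, 0.1]
finger_gap: 0.06
```

```bash
python3 -c "
from h import *
d=delta([.5315,.180,.0675]);print(d[0],d[1],d[2]['tcp_pos'],d[2]['wrist_force'])"
```

```text
[-0.2  -0.13  5.02] [[-1.     0.03  -0.002]
 [ 0.03   0.999  0.023]
 [ 0.003  0.023 -1.   ]] [0.52959702 0.18016019 0.11773474] [ 0.7157821  -0.2278915   0.10386006]
```

Call:
play_rows --moves '[{"claw": 6, "delta_pos": [-0.35, -0.13, 4], "twist": 0}, {"claw": 6, "delta_pos": [-0.35, -0.13, 5.05], "twist": 0}, {"claw": 6, "delta_pos": [-0.35, -0.13, 5.05], "twist": 0}, {"claw": 3.4, "delta_pos": [-0.35, -0.13, 5.05], "twist": 0}, {"claw": 3.4, "delta_pos": [-0.35, -0.13, 5.05], "twist": 0}, {"claw": 3.4, "delta_pos": [-0.35, -0.13, 5.05], "twist": 0}, {"claw": 3.4, "delta_pos": [-0.35, -0.13, 5.05], "twist": 0}]'

```text
clock: 24.8
tcp_pos: [0.5344, 0.1802, 0.0695]
orientation: [0.001, 0.016, 1.0, 0.012]
wrist_force: [-1.9, 0.1, 6.0]
finger_gap: 0.0382
```

Call:
play_rows --moves '[{"claw": 3.4, "delta_pos": [0, 0, -2], "twist": 0}, {"claw": 3.4, "delta_pos": [0, 0, -6], "twist": 0}, {"claw": 3.4, "delta_pos": [5, 4, -6], "twist": 0}, {"claw": 3.4, "delta_pos": [10, 8, -4], "twist": 0}, {"claw": 3.4, "delta_pos": [12, 8.2, 0], "twist": 0}, {"claw": 3.4, "delta_pos": [12, 8.2, 4.3], "twist": 0}, {"claw": 3.4, "delta_pos": [12, 8.2, 4.6], "twist": 0}, {"claw": 3.4, "delta_pos": [12, 8.2, 4.6], "twist": 0}]'

```text
clock: 25.8
tcp_pos: [0.4172, 0.2671, 0.0251]
orientation: [-0.0, 0.016, 1.0, 0.012]
wrist_force: [0.2, 0.2, 0.1]
finger_gap: 0.0384
```

Call:
play_rows --moves '[{"claw": 3.4, "delta_pos": [0, 0, 0.9], "twist": 0}, {"claw": 3.4, "delta_pos": [0, 0, 1.3], "twist": 0}, {"claw": 3.4, "delta_pos": [0, 0, 1.7], "twist": 0}, {"claw": 3.4, "delta_pos": [0, 0, 2.0], "twist": 0}]'

```text
clock: 26.3
tcp_pos: [0.423, 0.269, 0.0081]
orientation: [0.006, 0.017, 1.0, 0.014]
wrist_force: [5.4, -0.7, 12.6]
finger_gap: 0.0383
```

Call:
play_rows --moves '[{"claw": 6, "delta_pos": [0, 0, 0], "twist": 0}, {"claw": 6, "delta_pos": [0, 0, 0], "twist": 0}, {"claw": 6, "delta_pos": [0, 0, 0], "twist": 0}]'

```text
clock: 26.68
tcp_pos: [0.416, 0.2672, 0.004]
orientation: [-0.001, 0.016, 1.0, 0.012]
wrist_force: [0.6, 0.0, -1.2]
finger_gap: 0.0598
```

```bash
python3 -c "
from h import *
import cv2
d=delta([.412,.267,.0088]);print(d[0],d[1],d[2]['tcp_pos'],d[2]['wrist_force'])
s=imaging.read_camera('scene').astype(int)
m=((s[...,0]>110)&(s[...,1]<70)&(s[...,2]<70)).astype('uint8')
n,l,st,c=cv2.connectedComponentsWithStats(m)
for k in range(1,n):
  if st[k,4]>20: x,y,w,h=st[k,:4];b=[x,y,x+w,y+h];print(b,st[k,4],fit({'scene':b},np.array([0,0,1.]),.02,.016,[.42,.27],z=.008))"
```

```text
[ 0.4  -0.02 -0.48] [[-0.999  0.032 -0.001]
 [ 0.032  0.999  0.023]
 [ 0.002  0.023 -1.   ]] [0.41595986 0.26722549 0.00402139] [ 0.63204677  0.01307226 -1.2037646 ]
[np.int32(130), np.int32(144), np.int32(137), np.int32(154)] 28 (array([ 0.50703188, -0.34599179]), array([-5.16195273, -3.32283985,  5.24137085,  3.07673923]))
[np.int32(275), np.int32(193), np.int32(298), np.int32(217)] 287 (array([0.51175987, 0.06653905]), array([ 2.67197912,  2.96875043, -2.63869856, -2.80214573]))
[np.int32(339), np.int32(192), np.int32(351), np.int32(204)] 69 (array([0.43866105, 0.18574703]), array([-3.15313928, -3.06984848,  3.11142571,  2.88505553]))
[np.int32(373), np.int32(194), np.int32(391), np.int32(212)] 161 (array([0.41808993, 0.26941929]), array([-0.46928977, -0.06338209,  0.46244336,  0.0487788 ]))
```

Call:
play_rows --moves '[{"claw": 6, "delta_pos": [-0.4, 0.18, -0.5], "twist": -90}, {"claw": 6, "delta_pos": [-0.4, 0.18, -0.5], "twist": -90}, {"claw": 6, "delta_pos": [-0.4, 0.18, -0.5], "twist": -90}, {"claw": 6, "delta_pos": [-0.4, 0.18, -0.5], "twist": -90}, {"claw": 6, "delta_pos": [-0.4, 0.18, -0.5], "twist": -90}, {"claw": 6, "delta_pos": [-0.4, 0.18, -0.5], "twist": -90}, {"claw": 6, "delta_pos": [-0.4, 0.18, -0.5], "twist": -90}, {"claw": 6, "delta_pos": [-0.4, 0.18, -0.5], "twist": -90}, {"claw": 6, "delta_pos": [-0.4, 0.18, -0.5], "twist": -90}, {"claw": 3.4, "delta_pos": [-0.4, 0.18, -0.5], "twist": -90}, {"claw": 3.4, "delta_pos": [-0.4, 0.18, -0.5], "twist": -90}, {"claw": 3.4, "delta_pos": [-0.4, 0.18, -0.5], "twist": -90}]'

```text
clock: 28.22
tcp_pos: [0.4201, 0.2689, 0.0093]
orientation: [0.008, -0.695, 0.719, 0.009]
wrist_force: [-1.8, -0.7, 3.1]
finger_gap: 0.0382
```

```bash
python3 -c "
from h import *
d=delta([.5752,-.0768,.13]);print(d[0],d[1],d[2]['tcp_pos'],d[2]['wrist_force'],d[2]['finger_gap'])"
```

```text
[ 33.75 -16.62 -12.89] [[-0.033 -0.999 -0.001]
 [-0.999  0.033  0.023]
 [-0.023  0.002 -1.   ]] [0.42007595 0.26891604 0.0092623 ] [-1.78983266 -0.65927502  3.1321347 ] 0.03819574982177887
```

Call:
play_rows --moves '[{"claw": 3.4, "delta_pos": [0, 0, -5], "twist": 0}, {"claw": 3.4, "delta_pos": [0, 0, -11], "twist": 0}, {"claw": 3.4, "delta_pos": [5, -2.5, -16], "twist": 0}, {"claw": 3.4, "delta_pos": [10.5, -5.2, -16], "twist": 0}, {"claw": 3.4, "delta_pos": [16, -7.9, -16], "twist": 0}, {"claw": 3.4, "delta_pos": [21.5, -10.6, -16], "twist": 0}, {"claw": 3.4, "delta_pos": [27, -13.3, -16], "twist": 0}, {"claw": 3.4, "delta_pos": [32, -15.8, -16], "twist": 0}, {"claw": 3.4, "delta_pos": [33.8, -16.6, -14.5], "twist": 0}, {"claw": 3.4, "delta_pos": [33.8, -16.6, -12.9], "twist": 0}, {"claw": 3.4, "delta_pos": [33.8, -16.6, -12.9], "twist": 0}, {"claw": 3.4, "delta_pos": [33.8, -16.6, -12.9], "twist": 0}]'

```text
clock: 29.72
tcp_pos: [0.5748, -0.0755, 0.1301]
orientation: [0.008, -0.696, 0.718, 0.009]
wrist_force: [0.6, -0.5, -0.9]
finger_gap: 0.0382
```

```bash
python3 -c "
from h import *
d=delta([.5752,-.0768,.1065]);print(d[0],d[1],d[2]['tcp_pos'],d[2]['wrist_force'],d[2]['finger_gap'])
s=imaging.read_camera('scene').astype(int)
m=((s[...,0]>110)&(s[...,1]<70)&(s[...,2]<70))
ys,xs=np.nonzero(m[160:190,200:232]);print(xs.max()+201,ys.max()+161,xs.min()+200)
for dy in(-.002,0,.002): print(bb('scene',cyl(d[2]['tcp_pos']+[-.002,dy+.0005,-.001],np.array([0,-.024,1.]),.02,.016))+.5)"
```

```text
[ 0.18 -0.05  2.36] [[-0.03  -1.    -0.001]
 [-0.999  0.03   0.024]
 [-0.024  0.002 -1.   ]] [ 0.57478722 -0.07552545  0.1301391 ] [ 0.56925673 -0.46443817 -0.91307194] 0.038197365649117916
226 184 216
[206.39346682 163.93103693 226.01134427 183.7255597 ]
[207.2554186  164.22937318 226.87012482 184.03537447]
[208.11811843 164.52796528 227.72964065 184.34545753]
```

Call:
play_rows --moves '[{"claw": 3.4, "delta_pos": [0.12, -0.03, 1], "twist": 0}, {"claw": 3.4, "delta_pos": [0.12, -0.03, 1.9], "twist": 0}, {"claw": 3.4, "delta_pos": [0.12, -0.03, 2.35], "twist": 0}, {"claw": 3.4, "delta_pos": [0.12, -0.03, 2.35], "twist": 0}]'

```text
clock: 30.28
tcp_pos: [0.5752, -0.0776, 0.1059]
orientation: [0.008, -0.696, 0.718, 0.009]
wrist_force: [-0.4, 0.5, -0.9]
finger_gap: 0.038
```

Call:
play_rows --moves '[{"claw": 3.4, "delta_pos": [0, 0, 0.2], "twist": 0}, {"claw": 3.4, "delta_pos": [0, 0, 0.4], "twist": 0}, {"claw": 3.4, "delta_pos": [0, 0, 0.4], "twist": 0}]'

```text
clock: 30.65
tcp_pos: [0.5755, -0.0776, 0.1024]
orientation: [0.008, -0.696, 0.718, 0.009]
wrist_force: [-0.9, 1.2, -0.0]
finger_gap: 0.0384
```

Call:
play_rows --moves '[{"claw": 5.5, "delta_pos": [0, 0, 0], "twist": 0}, {"claw": 6, "delta_pos": [0, 0, 0], "twist": 0}, {"claw": 6, "delta_pos": [0, 0, 0], "twist": 0}, {"claw": 6, "delta_pos": [0, 0, -5], "twist": 0}, {"claw": 6, "delta_pos": [10, 0, -7], "twist": 0}, {"claw": 6, "delta_pos": [16, 0, -7], "twist": 0}, {"claw": 6, "delta_pos": [16, 0, -7], "twist": 0}]'

```text
clock: 31.52
tcp_pos: [0.5706, -0.2423, 0.1694]
orientation: [0.008, -0.695, 0.719, 0.008]
wrist_force: [0.9, 0.4, -0.2]
finger_gap: 0.0603
```

```bash
python3 - <<'E'
from h import *
import cv2
s=imaging.read_camera('scene');t=imaging.read_camera('top')
d=delta([.55,-.3,.2]);print(d[0],d[1],d[2]['tcp_pos'],d[2]['joint_pos'])
a=cv2.resize(s[115:235,95:255],None,fx=4,fy=4,interpolation=0)[:,:640]
b=cv2.resize(t[160:240,270:310],None,fx=4,fy=4,interpolation=0)
cv2.imwrite('pics/c9.png',np.hstack([a,np.pad(b,((0,a.shape[0]-b.shape[0]),(0,0),(0,0)))])[:,:,::-1])
o=cv2.imread('pics/t.raw.png')[:,:,::-1].astype(int); o2=cv2.imread('pics/s.raw.png')[:,:,::-1].astype(int)
for nm,i in(('top',o),('scene',o2)):
  m=((i[...,0]>150)&(i[...,1]>60)&(i[...,1]<160)&(i[...,2]<60)).astype('uint8')
  n,l,st,c=cv2.connectedComponentsWithStats(m)
  for k in range(1,n):
    if st[k,4]>8: print(nm,st[k],c[k])
E
```

```text
[ 5.64  1.84 -3.23] [[-0.037 -0.999  0.001]
 [-0.999  0.037  0.021]
 [-0.021  0.    -1.   ]] [ 0.57052339 -0.24366412  0.16893656] [-0.54211246  0.43132476  0.06528367  1.21520511  0.01876174 -2.07572402]
scene [126 140   9  16  69] [129.69565217 146.02898551]
scene [ 33 195  18  15  22] [ 42.40909091 202.36363636]
scene [ 57 214   9   8  10] [ 61.1 217.4]
```

View pics/c9.png

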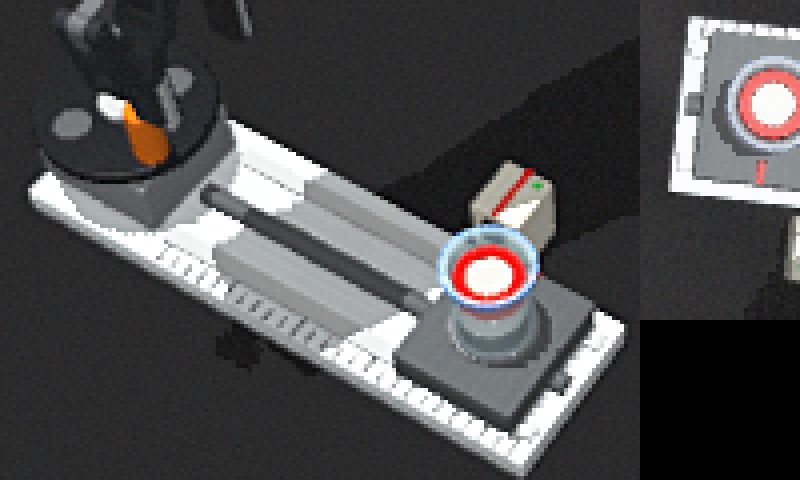

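The red ring lies level on top, seen in the scene crop at (488,272) and in the top crop at (773,103). The decoys and bystanders have not moved. Next is the handwheel.

```bash
python3 - <<'E'
from h import *
import cv2
np.set_printoptions(precision=4,suppress=True)
t=cv2.imread('pics/t.raw.png')[:,:,::-1].astype(int); s=cv2.imread('pics/s.raw.png')[:,:,::-1].astype(int)
B={}
for nm,i,(l,tp,r,b) in(('top',t,(385,165,450,235)),('scene',s,(95,115,160,170))):
  c=i[tp:b,l:r]; m=((c[...,0]-c[...,2]>70)).astype('uint8')
  n,lab,st,ce=cv2.connectedComponentsWithStats(m);k=1+st[1:,4].argmax();x,y,w,h=st[k,:4];B[nm]=[l+x,tp+y,l+x+w,tp+y+h];print(nm,B[nm],st[k,4])
print("knob",*fit(B,np.array([0,0,1.]),.01,.04,[.55,-.33],z=.093))
# white hub cap in top
c=t[185:215,400:430]; m=(c.min(2)>150).astype('uint8');n,lab,st,ce=cv2.connectedComponentsWithStats(m)
for k in range(1,n):
  if st[k,4]>10: print("cap",st[k],ray('top',*(ce[k]+[400,185]),.073))
# dark wheel edges: print rows/cols
print('row',[ (u,int(t[200,u].sum())) for u in range(430,446)]); print('col',[(v,int(t[v,414].sum())) for v in list(range(172,182))+list(range(218,230))])
# reader red line & carriage red line, top (raw at start)
for nm,(l,tp,r,b) in(('reader',(300,210,330,240)),('carr',(285,195,320,212))):
  c=t[tp:b,l:r]; m=((c[...,0]-c[...,1]>60)&(c[...,0]-c[...,2]>60)); ys,xs=np.nonzero(m)
  for z in((.05,) if nm=='reader' else (.035,.04)):
    w=np.array([ray('top',x+l,y+tp,z)[:2] for x,y in zip(xs,ys)]);
    d=np.linalg.svd(w-w.mean(0))[2][0];print(nm,z,len(xs),'mean',w.mean(0),'dir',d)
E
```

```text
top [np.int32(396), np.int32(184), np.int32(408), np.int32(193)] 85
scene [np.int32(126), np.int32(139), np.int32(137), np.int32(156)] 139
knob [ 0.5599 -0.2986] [-0.7383 -0.3259  1.3001  0.6528 -0.5403 -0.1172  0.9802  0.8851]
cap [  9   9  12  12 116] [ 0.5341 -0.3331  0.073 ]
row [(430, 199), (431, 194), (432, 204), (433, 198), (434, 188), (435, 202), (436, 190), (437, 179), (438, 83), (439, 105), (440, 97), (441, 84), (442, 98), (443, 101), (444, 87), (445, 110)]
col [(172, 88), (173, 98), (174, 106), (175, 99), (176, 85), (177, 177), (178, 219), (179, 221), (180, 212), (181, 210), (218, 225), (219, 220), (220, 220), (221, 223), (222, 220), (223, 254), (224, 348), (225, 110), (226, 92), (227, 97), (228, 101), (229, 97)]
reader 0.05 28 mean [ 0.4885 -0.1031] dir [-0.9905  0.1377]
carr 0.035 11 mean [ 0.5362 -0.0691] dir [-0.996   0.0894]
carr 0.04 11 mean [ 0.536  -0.0687] dir [-0.996   0.0894]
```

Call:
play_rows --moves '[{"claw": 6, "delta_pos": [5.7, 0.64, 2], "twist": 0}, {"claw": 6, "delta_pos": [5.75, 0.64, 4], "twist": 0}, {"claw": 6, "delta_pos": [5.78, 0.64, 8.1], "twist": 0}, {"claw": 6, "delta_pos": [5.78, 0.64, 8.1], "twist": 0}, {"claw": 1.4, "delta_pos": [5.78, 0.64, 8.1], "twist": 0}, {"claw": 1.4, "delta_pos": [5.78, 0.64, 8.1], "twist": 0}, {"claw": 1.4, "delta_pos": [5.78, 0.64, 8.1], "twist": 0}, {"claw": 1.4, "delta_pos": [5.78, 0.64, 8.1], "twist": 0}, {"claw": 1.4, "delta_pos": [5.78, 0.64, 8.1], "twist": 0}]' --force 40

```text
clock: 32.75
tcp_pos: [0.5626, -0.2954, 0.0888]
orientation: [0.008, -0.696, 0.718, 0.007]
wrist_force: [-2.5, 1.1, 6.0]
finger_gap: 0.0186
```

```bash
cat > arc.py <<'E'
from h import *
import sys
from scipy.spatial.transform import Rotation as Ro
def arc(hub,a0,da,n,r=.044):
    "tool shifts (cm) for n steps along the knob circle, starting from angle a0 (deg, world)"
    s=get_state();w,x,y,z=s["orientation"];R=Ro.from_quat([x,y,z,w]).as_matrix()
    p=lambda a:np.array([hub[0]+r*np.cos(a),hub[1]+r*np.sin(a),0])
    for a in np.radians(a0+da*np.arange(1,n+1)): print((R.T@(p(a)-p(np.radians(a0)))*100).round(2).tolist())
E
python3 - <<'E'
from arc import *
s=get_state();print(s['tcp_pos'],s['wrist_force'],s['finger_gap'])
d=s['tcp_pos'][:2]-[.536,-.334];print(np.hypot(*d),np.degrees(np.arctan2(d[1],d[0])))
E
```

```text
[ 0.56257325 -0.29539906  0.08875637] [-2.47144977  1.12308694  6.00869715] 0.01858656934750257
0.046863308719032236 55.45610929746999
```

```bash
python3 -c "
from arc import *
arc((.536,-.334),54,15,12)"
```

```text
[-0.52, 1.03, 0.01]
[-0.75, 2.15, 0.02]
[-0.68, 3.3, 0.01]
[-0.32, 4.39, 0.01]
[0.31, 5.35, -0.01]
[1.17, 6.11, -0.03]
[2.2, 6.63, -0.05]
[3.32, 6.86, -0.07]
[4.47, 6.79, -0.1]
[5.56, 6.43, -0.12]
[6.52, 5.8, -0.14]
[7.28, 4.94, -0.16]
```

Call:
play_rows --moves '[{"claw": 1.4, "delta_pos": [-0.3, 0.5, 0], "twist": 0}, {"claw": 1.4, "delta_pos": [-0.52, 1.03, 0], "twist": 0}, {"claw": 1.4, "delta_pos": [-0.7, 1.6, 0], "twist": 0}, {"claw": 1.4, "delta_pos": [-0.75, 2.15, 0], "twist": 0}]'

```text
clock: 33.25
tcp_pos: [0.5452, -0.2876, 0.0888]
orientation: [0.011, -0.696, 0.718, 0.005]
wrist_force: [8.6, 1.1, -0.8]
finger_gap: 0.0184
```

```bash
python3 -c "
from arc import *
s=get_state();print(s['tcp_pos'],s['wrist_force'],s['finger_gap'])
arc((.536,-.334),84,15,12)"
```

```text
[ 0.54519084 -0.28756374  0.08884287] [ 8.63117269  1.14307735 -0.76060287] 0.01841077306447982
[0.07, 1.15, -0.01]
[0.43, 2.24, -0.03]
[1.06, 3.2, -0.05]
[1.91, 3.96, -0.07]
[2.94, 4.48, -0.1]
[4.06, 4.71, -0.13]
[5.21, 4.65, -0.15]
[6.3, 4.29, -0.17]
[7.26, 3.66, -0.19]
[8.02, 2.8, -0.19]
[8.54, 1.77, -0.2]
[8.77, 0.65, -0.19]
```

Call:
play_rows --moves '[{"claw": 1.4, "delta_pos": [0.07, 1.15, -0.01], "twist": 0}, {"claw": 1.4, "delta_pos": [0.43, 2.24, -0.03], "twist": 0}, {"claw": 1.4, "delta_pos": [1.06, 3.2, -0.05], "twist": 0}, {"claw": 1.4, "delta_pos": [1.91, 3.96, -0.07], "twist": 0}, {"claw": 1.4, "delta_pos": [2.94, 4.48, -0.1], "twist": 0}, {"claw": 1.4, "delta_pos": [4.06, 4.71, -0.13], "twist": 0}, {"claw": 1.4, "delta_pos": [5.21, 4.65, -0.15], "twist": 0}, {"claw": 1.4, "delta_pos": [6.3, 4.29, -0.17], "twist": 0}]'

```text
clock: 34.25
tcp_pos: [0.4948, -0.3459, 0.0887]
orientation: [0.009, -0.696, 0.718, 0.01]
wrist_force: [-5.4, 8.2, 10.4]
finger_gap: 0.0186
```

```bash
python3 -c "
from arc import *
s=get_state();print(s['tcp_pos'],s['wrist_force'],s['finger_gap'])
arc((.536,-.334),204,15,11)"
```

```text
[ 0.49476708 -0.34589386  0.08869817] [-5.38547421  8.15114377 10.4014163 ] 0.018587291099574493
[0.96, -0.63, -0.03]
[1.72, -1.49, -0.05]
[2.24, -2.51, -0.07]
[2.47, -3.64, -0.08]
[2.41, -4.79, -0.08]
[2.05, -5.88, -0.07]
[1.42, -6.84, -0.06]
[0.56, -7.6, -0.04]
[-0.47, -8.12, -0.01]
[-1.59, -8.35, 0.02]
[-2.74, -8.28, 0.05]
```

Call:
play_rows --moves '[{"claw": 1.4, "delta_pos": [0.96, -0.63, -0.05], "twist": 0}, {"claw": 1.4, "delta_pos": [1.72, -1.49, -0.08], "twist": 0}, {"claw": 1.4, "delta_pos": [2.24, -2.51, -0.1], "twist": 0}, {"claw": 1.4, "delta_pos": [2.47, -3.64, -0.1], "twist": 0}, {"claw": 1.4, "delta_pos": [2.41, -4.79, -0.1], "twist": 0}, {"claw": 1.4, "delta_pos": [2.05, -5.88, -0.1], "twist": 0}, {"claw": 1.4, "delta_pos": [1.42, -6.84, -0.08], "twist": 0}, {"claw": 1.4, "delta_pos": [0.56, -7.6, -0.05], "twist": 0}, {"claw": 1.4, "delta_pos": [0.56, -7.6, -0.05], "twist": 0}]'

```text
clock: 35.38
tcp_pos: [0.5711, -0.3571, 0.0888]
orientation: [0.007, -0.695, 0.719, 0.008]
wrist_force: [-5.4, -2.0, 4.6]
finger_gap: 0.0186
```

```bash
cat > lines.py <<'E'
from h import *
def lines():
    t=imaging.read_camera('top').astype(int);bx=np.array([.99,-.143]);by=np.array([.143,.99]);o={}
    for nm,z,(l,tp,r,b) in(('reader',.05,(300,212,330,240)),('carr',.038,(290,195,345,213))):
        c=t[tp:b,l:r];m=(c[...,0]-c[...,1]>60)&(c[...,0]-c[...,2]>60)&(c[...,0]>110);ys,xs=np.nonzero(m)
        w=np.array([ray('top',x+l,y+tp,z)[:2] for x,y in zip(xs,ys)]);o[nm]=w
        print(nm,len(xs),xs.min()+l if len(xs) else None,xs.max()+l if len(xs) else None,(ys+tp).min() if len(xs) else None,(ys+tp).max() if len(xs) else None,w.mean(0) if len(xs) else None)
    if len(o['carr']): print('carr y - reader y (bench), m:',[(y,round(float((o['carr'].mean(0)-o['reader'].mean(0))@np.array([np.sin(np.radians(y)),np.cos(np.radians(y))])),4)) for y in(7,8,9)])
    return t
E
python3 - <<'E'
from lines import *
from arc import arc
import cv2
s=get_state();print(s['tcp_pos'],s['wrist_force'])
t=lines(); cv2.imwrite('pics/t2.png',t[:,:,::-1])
S=imaging.read_camera('scene'); cv2.imwrite('pics/s2.png',S[:,:,::-1])
arc((.536,-.334),324,5,6)
E
```

```text
[ 0.57111273 -0.35708996  0.08877419] [-5.44615308 -1.97915939  4.5619043 ]
reader 28 314 316 214 230 [ 0.48854854 -0.10305265]
carr 22 315 323 195 207 [ 0.54311958 -0.11207032]
carr y - reader y (bench), m: [(7, -0.0023), (8, -0.0013), (9, -0.0004)]
[-0.33, -0.2, 0.01]
[-0.67, -0.37, 0.01]
[-1.03, -0.51, 0.02]
[-1.39, -0.62, 0.03]
[-1.77, -0.7, 0.04]
[-2.15, -0.75, 0.04][ WARN:0@0.338] global loadsave.cpp:1063 imwrite_ Unsupported depth image for selected encoder is fallbacked to CV_8U.
```

```bash
sed -i 's/(290,195,345,213)/(290,201,345,213)/' lines.py; python3 - <<'E'
from lines import *
import cv2
t=cv2.imread('pics/t2.png')[:,:,::-1].astype(int)
c=t[193:236,306:334];m=(c[...,0]-c[...,1]>60)&(c[...,0]-c[...,2]>60)
for r,row in enumerate(m): print(193+r,''.join('#' if v else '.' for v in row))
def W(u,v,z): return ray('top',u,v,z)[:2]
for y in(7,7.9,8.7):
  by=np.array([np.sin(np.radians(y)),np.cos(np.radians(y))])
  ys,xs=np.nonzero(m);ys+=193;xs+=306
  a=(ys>=201)&(ys<=209);b=ys>=212
  p=np.mean([W(x,v,.038) for x,v in zip(xs[a],ys[a])],0);q=np.mean([W(x,v,.05) for x,v in zip(xs[b],ys[b])],0)
  print(y,p,q,(p-q)@by)
E
```

```text
193 .......######..#####........
194 ........############........
195 .........#########..........
196 ...........####.............
197 ............................
198 ............................
199 ............................
200 ............................
201 ............................
202 .........##.................
203 .........##.................
204 .........##.................
205 .........##.................
206 .........#..................
207 .........#..................
208 ............................
209 ............................
210 ............................
211 ............................
212 ............................
213 ............................
214 ..........#.................
215 .........##.................
216 .........##.................
217 .........##.................
218 .........##.................
219 .........##.................
220 .........#..................
221 .........#..................
222 .........#..................
223 .........#..................
224 ........##..................
225 ........##..................
226 ........##..................
227 ........##..................
228 ........##..................
229 ........##..................
230 ........#...................
231 ............................
232 ............................
233 ............................
234 ............................
235 ............................
7 [ 0.53161417 -0.10690177] [ 0.48854854 -0.10305265] 0.0014279500256980545
7.9 [ 0.53161417 -0.10690177] [ 0.48854854 -0.10305265] 0.0021065454372452596
8.7 [ 0.53161417 -0.10690177] [ 0.48854854 -0.10305265] 0.0027093102213950307
```

Call:
play_rows --moves '[{"claw": 1.4, "delta_pos": [-0.33, -0.2, 0], "twist": 0}, {"claw": 1.4, "delta_pos": [-0.67, -0.37, 0], "twist": 0}, {"claw": 1.4, "delta_pos": [-1.1, -0.53, 0], "twist": 0}, {"claw": 1.4, "delta_pos": [-1.1, -0.53, 0], "twist": 0}]'

```text
clock: 35.98
tcp_pos: [0.5766, -0.3476, 0.0888]
orientation: [0.006, -0.695, 0.719, 0.007]
wrist_force: [-5.3, -4.8, 1.8]
finger_gap: 0.0191
```

```bash
python3 - <<'E'
from lines import *
print(get_state()['tcp_pos']);lines()
E
```

```text
[ 0.57658091 -0.34760306  0.08879189]
reader 28 314 316 214 230 [ 0.48854854 -0.10305265]
carr 11 315 317 202 207 [ 0.53070765 -0.10852985]
carr y - reader y (bench), m: [(7, -0.0003), (8, 0.0004), (9, 0.0012)]
```

Call:
play_rows --moves '[{"claw": 4, "delta_pos": [0, 0, 0], "twist": 0}, {"claw": 6, "delta_pos": [0, 0, 0], "twist": 0}, {"claw": 6, "delta_pos": [0, 0, 0], "twist": 0}, {"claw": 6, "delta_pos": [0, 0, -5], "twist": 0}, {"claw": 6, "delta_pos": [6, 0, -10], "twist": 0}, {"claw": 6, "delta_pos": [6, 0, -10], "twist": 0}]'

```text
clock: 36.78
tcp_pos: [0.5767, -0.411, 0.1898]
orientation: [0.008, -0.695, 0.719, 0.005]
wrist_force: [-0.1, 0.3, -0.7]
finger_gap: 0.0598
```

```bash
python3 - <<'E'
from lines import *
import cv2
print(get_state()['tcp_pos']);t=lines()
s=imaging.read_camera('scene')
a=cv2.resize(s[115:235,95:255],None,fx=3,fy=3,interpolation=0);b=cv2.resize(t[150:240,275:380].astype('uint8'),None,fx=3,fy=3,interpolation=0)
cv2.imwrite('pics/c10.png',np.hstack([a,np.pad(b,((0,a.shape[0]-b.shape[0]),(0,0),(0,0)))])[:,:,::-1])
E
```

```text
[ 0.57673956 -0.41101125  0.18979433]
reader 27 314 316 214 230 [ 0.48915703 -0.1030727 ]
carr 11 315 317 202 207 [ 0.53070765 -0.10852985]
carr y - reader y (bench), m: [(7, -0.0004), (8, 0.0004), (9, 0.0011)]
```

View pics/c10.png

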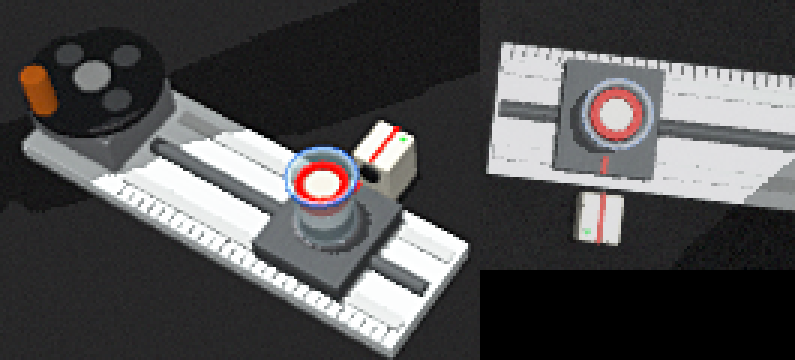

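The carriage line, at (605,165), continues the reader line, at (602,192–243), along the bench's x. The red ring is level in the tube and the gripper is clear of everything.

```bash
python3 -c "
from workcell import env
print(env.hand_in())"
```

```text
the job is handed in; nothing more can be done
None
```

I packed the tube with black, then white, then red, turned the handwheel until the two red lines met, and handed the job in at about 37 s of the 72 s. No verdict was reported.

**Rings:** I picked each ring off the slope and pressed it flat on the table. I then took it again by its upper edge after a quarter turn and lowered it into the straight bore before letting go. The pictures taken after each drop show each ring level and centred in the tube. I judged their heights only by eye.

**Handwheel:** I turned it about 5 rad by the knob. After letting go, the top camera put the carriage line about 0.4 mm from the reader line. Allowing for the uncertain bench angle, that could be anywhere from -0.4 to +1.1 mm, against a limit of 4 mm.

**What was off:**
- **Tool tilt:** An early move ran into the last joint's limit and left the tool tilted about 1.3° for the rest of the job. It did not hinder the fits.
- **Camera offset:** The camera positions differed from the arm's by about 2 mm in x. I corrected this by comparing pictures and by feel.
- **Forces:** Side force was under 5 N while placing the rings, with about 13 N pressing down on the table. At the knob, force stayed near or below 14 N.
- **Bystanders:** The arm's path kept clear of the crucible, vial and funnel, but I took no final picture of them.

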